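# Settle a pot of cane cuttings on the touch-start shaker and weigh it

## Task

Take the tall steel pot of cane cuttings and press its base squarely and centrally onto the tilted sprung pad of the shaker until the pad is fully down on its stop; keep it fully down for at least one second, without forcing it hard against the stop. Then let the pad spring back up and set the pot down gently, upright, on the plate of the scale, with the three cuttings still inside, leaving everything else on the table where it is.

Things in the scene. Friction and masses are not known exactly. Their poses are not given: they have to be found in the camera images.
- pot: tall straight round pot of plain steel, open at the top, 62 mm outside diameter, 120 mm tall, wall 3 mm, floor 5 mm thick, about 0.25 kg plus cuttings; the only one with cane cuttings in it. Origin: centre of its underside; z along its axis, up through the mouth. Stands upright at the start
- piece0: round cutting of pale cane, 20 mm diameter, 70 mm long, standing loose in the tall pot. Origin: centre of its lower end; z along its length
- piece1: round cutting of pale cane, 20 mm diameter, 64 mm long, standing loose in the tall pot. Origin: centre of its lower end; z along its length
- piece2: round cutting of pale cane, 20 mm diameter, 74 mm long, standing loose in the tall pot. Origin: centre of its lower end; z along its length
- shaker: settling shaker, fixed to the table: green cast base 160 (x) by 150 (y) by 30 mm high, with two cheeks (80 mm high) that carry a grey round head of 100 mm diameter, which carries the sprung pad. The head is tilted forward (towards the base's -x side) by 0.2 to 0.45 rad, held stiffly, a different tilt each time. Behind the head (+x) a low grey box, 60 mm high. Origin: centre of the base's underside
- pad_top (a point): centre of the top face of the shaker's pad, a flat black rubber disc of 84 mm diameter, 12 mm thick; z is the pad's outward normal, tilted off vertical with the head. When up, it stands 78 mm from the head's hinge axis, which lies level along the base's y, 62 mm above the table; so it is about 135 mm above the table. The point moves down with the pad
- pad (a joint): how far the pad is pressed in along its normal, m: 0 = up. It goes down against a spring (about 5 N to start it, 7 to 10 N near the end) until it meets a hard stop, where the force rises steeply; 15 to 25 N holds it there firmly. The stop is a screw-set collar hidden under the pad and is met somewhere between 7 and 17 mm, different each time: it can only be felt
- scale: bench scale, fixed to the table: white body 160 (x) by 150 (y) mm with a square steel plate on top. Origin: centre of its underside
- scale_top (a point): centre of the top face of the scale's steel plate, 140 by 140 mm, level, 46 mm above the table; z up
- short_pot: bystander: empty short wide steel pot, 84 mm diameter, 70 mm tall. Origin: centre of its underside
- bowl: bystander: steel bowl, 150 mm across, 60 mm tall. Origin: centre of its underside
- jar: bystander: glass jar with a steel cap, 72 mm diameter, 100 mm tall. Origin: centre of its underside
- billet0: bystander: cane billet lying flat, 170 mm long, 29 mm thick. Origin: centre of its underside; x along it
- billet1: bystander: cane billet lying flat, 140 mm long, 29 mm thick. Origin: centre of its underside; x along it
- chopper: bystander: cane chopper lying flat, red handle 150 mm long towards -x, dark blade 130 mm towards +x, 27 mm high. Origin: between handle and blade, on the table

How it is judged:
On the way:
1. the pot, square to the pad within 0.12 rad and within 15 mm of its centre, presses with over 13 N for 0.9 s, which the spring alone cannot bear: the pad is on its stop (value of joint pad above 0.005 m and contact force between pot and shaker above 13 N and angle between the z axis of pot and the z axis of pad_top, either way round below 0.12 rad and distance between pot and pad_top below 0.015 m), for 0.9 s.
At the end, for the whole second after the job is handed in: the pot stands still and upright (within 0.06 rad) on the scale's plate, its centre within 45 mm of the plate's centre, the three cuttings are inside it, and the pad is back up (within 2 mm) (horizontal distance between pot and scale_top below 0.045 m and z of pot in the frame of scale_top between -0.004 and 0.005 m and angle between pot's own z axis and vertical below 0.06 rad and linear speed of pot below 0.02 m/s and value of joint pad below 0.002 m and x of piece0 in the frame of pot between -0.03 and 0.03 m and y of piece0 in the frame of pot between -0.03 and 0.03 m and z of piece0 in the frame of pot between -0.005 and 0.11 m and x of piece1 in the frame of pot between -0.03 and 0.03 m and y of piece1 in the frame of pot between -0.03 and 0.03 m and z of piece1 in the frame of pot between -0.005 and 0.11 m and x of piece2 in the frame of pot between -0.03 and 0.03 m and y of piece2 in the frame of pot between -0.03 and 0.03 m and z of piece2 in the frame of pot between -0.005 and 0.11 m); the robot touches nothing.
It fails at once if the pot forced against the shaker with more than 45 N (contact force between pot and shaker above 45 N).
It fails at once if the pot drops or slams onto the scale (faster than 0.28 m/s within 10 mm of its plate) (linear speed of pot above 0.28 m/s and z of pot in the frame of scale_top below 0.01 m and horizontal distance between pot and scale_top below 0.09 m).
It fails at once if a bystander (short pot, bowl, jar, billets, chopper) moved more than 25 mm (distance of any of short_pot, bowl, jar, billet0, billet1, chopper from where it was at the start of the episode above 0.025 m).
It also fails if it takes over 58 s, if anything falls off the work surface, if the arm or the gripper's body presses on something with over 40 N, if the wrist force passes 120 N, or if a joint passes its speed limit or range.

## Robot

A 6-joint arm with a two-finger parallel gripper is mounted at the origin on the work surface. World frame = base frame: x ahead of the robot, y to its left, z up, the work surface at z = 0. Lengths are in m, angles in rad, forces in N, time in s.
With the tool pointing down it reaches from about 0.325 to 0.775 m from the base axis. Payload 9.3 kg.
Tool frame: the origin (TCP) lies midway between the tips of the shut fingers; the grasp point (between the pads) lies 19 mm behind it; z points along the fingers, y is the direction in which the jaws open and shut (so a half turn about z gives the same grasp; the last joint's range is limited). The gripper opens to 85 mm and grips with 20 to 120 N. Pads are 22 mm wide; open, the fingers measure 114 mm over their backs; the gripper's body (76 mm by 85 mm) begins 54 mm behind the grasp point. The pads swing forward as they close: fully open they stand 13 mm farther back than shut.
Start: joints at [-1.359, 0.259, 0.021, 1.334, 0, 1.418], TCP at [0.196, -0.514, 0.231] pointing down, gripper open.
Joint ranges: [-3.04, 3.04], [-0.91, 1.82], [-1.04, 1.36], [-1.92, 1.95], [-1.52, 1.45], [-3.14, 3.14]. Speed limits (rad/s): [2.22, 2.22, 2.79, 3.14, 3.14, 3.14].

## Interface

Orientations are given as a unit quaternion [w, x, y, z].
In Python, from cell import env gives the robot as it stands. The module is installed in compiled form; this text tells all that it offers.
- The arm moves only by the tool carry_out, never from a script. Its argument "steps" is a list of rows, each a list of 6 numbers: the shift along the tool's x, y, z in mm, then the turn, a rotation vector about the tool's x, y, z in degrees. In form: [[dx, dy, dz, wx, wy, wz], ...]. A call has 1 to 10 rows; each row is the pose to reach, as a shift and turn from the pose measured when the call began, along the tool's axes at that moment; what a row does not reach only later rows make up. A row lasts 1/10 s, in which the tool goes at most 50 mm and 8.59 degrees, less where a joint would pass 70% of its speed; a pose out of reach is approached as far as the arm can. A call with a gripper value outside its range is refused whole. "grip" is the finger opening in mm, from 0 to 85.4, set as the call begins (left out, the last holds). The fingers move at their own pace and stop on an object; "force" is the grip in N (left out, the last holds). Time passes only in rows, so rows that repeat a pose let the fingers close. It gives the time, the measured TCP pose, the force and the opening at its end, in the units of the state.
- env.observe(): the state, without advancing time (a new reading comes with each control period).
- env.read_camera(name): name is "scene" or "side" or "wrist"; returns a dict with "image" (384x512x3 uint8, red, green, blue), "vertical_fov" (degrees; the focal length in pixels is half the picture's height over the tangent of half this angle, whatever the lens; pixels are square), "cx", "cy" (the principal point, pixels), "R" (3x3) and "t" (3): a world point X has camera coordinates R X + t; the wrist camera has in their place "tool_from_camera" (4x4, takes a point from camera to tool coordinates, whose origin is the TCP and whose axes are the flange's). Camera axes: x right, y down, z forward; pixel columns grow to the right and rows downward; lengths in m; the calibration is good to about 2 mm. A picture is of the moment at which its call begins: read the wrist's pose just before it. There is no depth.
- env.close_job(): hands the job in, once; it reports no verdict.
The state is a dict: "time": time; "joint_positions": joint angles; "qd": joint speeds; "joint_efforts": joint torques, N m; "tcp_pos": TCP position; "ee_rot": TCP orientation; "force": force on the tool from outside, world axes, zero at the start; "torque": the same for the moment, N m; "width": finger opening in m.
Only numpy, scipy, OpenCV 4.12 (cv2) and the standard library are available. Lean on these libraries where they do the work, as an engineer would, in place of code of your own. Each camera call takes 0.05 s, during which the arm holds its last target. There are 200 camera calls.

## Working session

There is one attempt and no reset: what is moved stays moved. The work goes in short steps, Python scripts to look and compute and a tool call to move; the robot and the scene stay as the last step left them, time stands still between calls to the robot, and variables do not carry over. Pictures are saved under pics/ and viewed, about 8 in all and at most 12, crops included, and the job is handed in when it is done.

Besides the shell and the picture viewer there is one more tool, called after ">>>" by a JSON object that holds its "op" and its "data", one argument or row to a line. carry_out: Moves the arm, as the interface text tells. Its arguments: {"type":"object","properties":{"steps":{"type":"array"},"grip":{"type":"number"},"force":{"type":"number"}},"required":["steps"]}

```bash
mkdir -p pics
cat > h.py <<'E'
import numpy as np, cv2, json
from scipy.spatial.transform import Rotation as Ro
from cell import env
def cam(n):
    s=env.observe(); c=env.read_camera(n); c['f']=c['image'].shape[0]/2/np.tan(np.radians(c['vertical_fov'])/2)
    if n=='wrist':
        w,x,y,z=s['ee_rot']; T=np.eye(4); T[:3,:3]=Ro.from_quat([x,y,z,w]).as_matrix(); T[:3,3]=s['tcp_pos']
        C=T@np.array(c['tool_from_camera']); c['R']=C[:3,:3].T; c['t']=-C[:3,:3].T@C[:3,3]
    c['R']=np.array(c['R']);c['t']=np.array(c['t']);c['o']=-c['R'].T@c['t']
    return c
def ray(c,u,v):
    d=c['R'].T@np.array([(u-c['cx'])/c['f'],(v-c['cy'])/c['f'],1]); return c['o'],d/np.linalg.norm(d)
def onz(c,u,v,z):
    o,d=ray(c,u,v); return o+d*(z-o[2])/d[2]
def tri(rs):
    A=sum(np.eye(3)-np.outer(d,d) for o,d in rs); b=sum((np.eye(3)-np.outer(d,d))@o for o,d in rs); return np.linalg.solve(A,b)
def proj(c,X):
    p=c['R']@np.array(X)+c['t']; return c['f']*p[:2]/p[2]+[c['cx'],c['cy']]
def save(c,n): cv2.imwrite('pics/'+n+'.png',cv2.cvtColor(c['image'],cv2.COLOR_RGB2BGR))
E
python3 - <<'E'
from h import *
print(env.observe())
a=cam('scene');b=cam('side')
for n,c in(('scene',a),('side',b)): print(n,c['f'],c['cx'],c['cy'],c['o'],c['R'][2])
im=np.hstack([a['image'],b['image']])
save(a,'scene0');save(b,'side0')
np.save('cams.npy',{'scene':a,'side':b},allow_pickle=True)
E
```

```text
{'time': 0.0, 'joint_positions': array([-1.35858774e+00,  2.59198810e-01,  2.07667985e-02,  1.33372419e+00,
        9.70001872e-06,  1.41816952e+00]), 'qd': array([-2.28198830e-04, -8.65352115e-04,  1.18525065e-03, -8.46488977e-05,
        3.90375121e-05,  3.44829742e-05]), 'joint_efforts': array([ 7.14064154e-04, -5.55635870e+01,  3.44529319e+01,  1.37391014e-02,
       -8.26096516e-05,  6.03898030e-06]), 'tcp_pos': array([ 0.19616104, -0.51352295,  0.23066457]), 'ee_rot': array([-6.79778510e-04,  9.83407752e-01,  1.81407635e-01, -1.54050383e-05]), 'force': array([-0.09459417,  1.4808124 , -0.23291766]), 'torque': array([-0.03438564,  0.00652313,  0.02203129]), 'width': 0.08520063858422099}
scene 499.6779594433777 253.9038354573372 184.9682666458673 [1.43472884 0.41046291 1.4171749 ] [-0.54626473 -0.22455758 -0.80695027]
side 363.97147633732 262.7340602067209 191.67952899502336 [-0.13923047  0.68872691  0.86284003] [ 0.56296833 -0.537929   -0.62745442]
```

View pics/scene0.png

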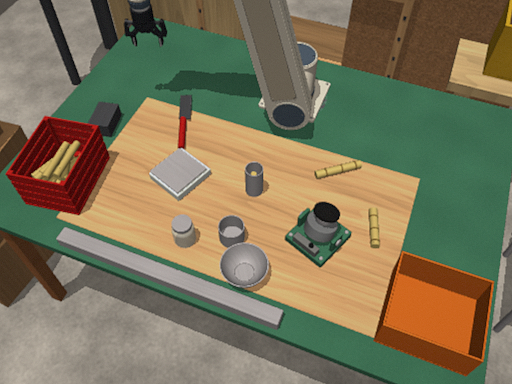

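View pics/side0.png

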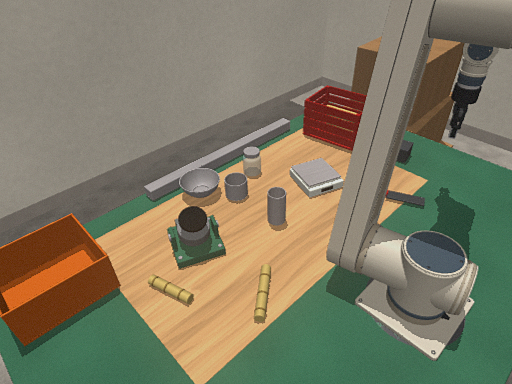

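The scene view shows the tall pot at (254,180), the shaker pad at (326,213) and the scale at (180,172). The side view shows them at (277,207), (193,218) and (318,176).

Run:
```python
from h import *
C=np.load('cams.npy',allow_pickle=True).item()
def crop(c,x,y,w,h,k): 
    return cv2.resize(cv2.cvtColor(c['image'][y:y+h,x:x+w],cv2.COLOR_RGB2BGR),None,fx=k,fy=k,interpolation=cv2.INTER_CUBIC)
a,b=C['scene'],C['side']
top=np.hstack([crop(a,275,190,90,75,4.4),crop(b,155,195,90,75,4.4)])
bot=np.hstack([crop(a,235,150,45,56,5.3),crop(b,255,175,45,56,5.3),crop(a,140,140,75,70.__int__(),4.25)])
w=max(top.shape[1],bot.shape[1]); P=lambda i:cv2.copyMakeBorder(i,0,0,0,w-i.shape[1],cv2.BORDER_CONSTANT)
im=np.vstack([P(top),P(bot)]); im=im[:600,:800]; cv2.imwrite('pics/crops.png',im); print(im.shape)
def dark(c,seed,thr):
    g=c['image'].max(2); m=(g<thr).astype(np.uint8); n,l,s,ce=cv2.connectedComponentsWithStats(m); i=l[seed[1],seed[0]]
    cnt=max(cv2.findContours((l==i).astype(np.uint8),0,1)[0],key=cv2.contourArea); return s[i],cv2.fitEllipse(cnt)
for thr in (35,45,55):
  ea=dark(a,(326,211),thr); eb=dark(b,(193,220),thr); print(thr,ea,eb,tri([ray(a,*ea[1][0]),ray(b,*eb[1][0])]))
# scale rough from scene plate
print('scale',onz(a,180,171,.046),onz(b,316,175,.046)); print('pot top',onz(a,255,168,.12),onz(b,277,191,.12))
```

```text
File "<stdin>", line 7
    bot=np.hstack([crop(a,235,150,45,56,5.3),crop(b,255,175,45,56,5.3),crop(a,140,140,75,70.__int__(),4.25)])
                                                                                           ^
SyntaxError: invalid decimal literal
```

Run:
```python
from h import *
C=np.load('cams.npy',allow_pickle=True).item()
def crop(c,x,y,w,h,W,H): 
    return cv2.resize(cv2.cvtColor(c['image'][y:y+h,x:x+w],cv2.COLOR_RGB2BGR),(W,H),interpolation=cv2.INTER_CUBIC)
a,b=C['scene'],C['side']
top=np.hstack([crop(a,275,190,80,66,400,330),crop(b,155,195,80,66,400,330)])
bot=np.hstack([crop(a,232,155,48,48,240,240),crop(b,255,180,48,48,240,240),crop(a,144,142,72,60,320,240)])
cv2.imwrite('pics/crops.png',np.vstack([top,bot]))
def dark(c,seed,thr):
    g=c['image'].max(2); m=(g<thr).astype(np.uint8); n,l,s,ce=cv2.connectedComponentsWithStats(m); i=l[seed[1],seed[0]]
    cnt=max(cv2.findContours((l==i).astype(np.uint8),0,1)[0],key=cv2.contourArea); return s[i],cv2.fitEllipse(cnt)
for thr in (35,45,55):
  ea=dark(a,(326,211),thr); eb=dark(b,(193,220),thr); print(thr,ea,eb,tri([ray(a,*ea[1][0]),ray(b,*eb[1][0])]))
print('scale',onz(a,180,171,.046),onz(b,316,175,.046)); print('pot top',onz(a,255,168,.12),onz(b,277,191,.12))
```

```text
35 (array([314, 203,  26,  19, 383], dtype=int32), ((326.2718505859375, 212.0621337890625), (17.3841609954834, 25.889301300048828), 110.20318603515625)) (array([     0,      0,    512,    384, 196082], dtype=int32), ((255.5, 191.5), (445.6497497558594, 616.610595703125), 90.0)) [0.52532267 0.20906775 0.15048577]
45 (array([314, 202,  26,  21, 393], dtype=int32), ((326.3193054199219, 212.07688903808594), (17.662675857543945, 26.18927764892578), 113.07383728027344)) (array([     0,      0,    512,    384, 195812], dtype=int32), ((255.5, 191.5), (445.6497497558594, 616.610595703125), 90.0)) [0.52530359 0.20916826 0.15052514]
55 (array([313, 202,  27,  21, 403], dtype=int32), ((326.2625427246094, 212.14218139648438), (17.827863693237305, 26.611785888671875), 113.38204193115234)) (array([179, 207,  28,  25, 339], dtype=int32), ((192.39305114746094, 219.13519287109375), (24.28228187561035, 26.992326736450195), 84.65232849121094)) [0.57484477 0.29626688 0.12868975]
scale [ 0.54688033 -0.23179474  0.046     ] [ 0.5222595  -0.22329922  0.046     ]
pot top [0.49098216 0.02673322 0.12      ] [0.49672209 0.01674161 0.12      ]
```

View pics/crops.png

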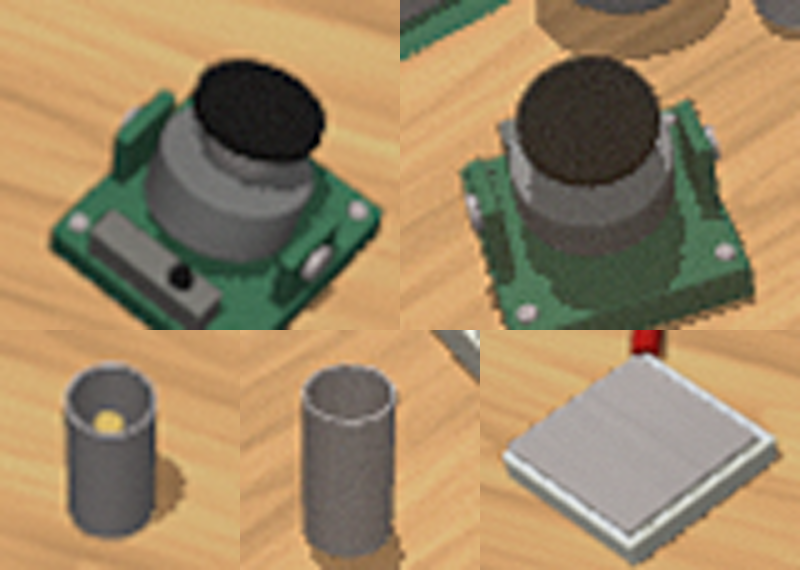

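```bash
cat >> h.py <<'E'
def pose():
    s=env.observe(); w,x,y,z=s['ee_rot']; return np.array(s['tcp_pos']),Ro.from_quat([x,y,z,w])
def delta(p,R):
    p0,R0=pose(); return np.round(np.r_[R0.inv().apply(np.array(p)-p0)*1000,(R0.inv()*R).as_rotvec(degrees=True)],1)
def down(yaw): # tool z down, tool x at yaw
    return Ro.from_euler('z',yaw)*Ro.from_euler('x',np.pi)
E
python3 - <<'E'
from h import *
C=np.load('cams.npy',allow_pickle=True).item();a,b=C['scene'],C['side']
print('pot',onz(a,254.2,169,.12),onz(b,276.8,193,.12))
cs=[(640,352),(775,438),(630,548),(503,455)]
P=[]
for u,v in cs:
    q=(144+(u-480)*72/320,142+(v-330)*60/240); p=onz(a,*q,.044); P.append(p); print(q,p)
P=np.array(P); print('scale c',P.mean(0),[np.linalg.norm(P[i]-P[i-1]) for i in range(4)])
c=cam('wrist'); print(np.round(c['tool_from_camera'],3),c['f'],c['cx'],c['cy'])
print(delta([.49,.05,.38],down(0)), pose()[1].as_matrix().round(2))
E
```

```text
pot [0.49584851 0.02585964 0.12      ] [0.49001516 0.02464208 0.12      ]
(180.0, 147.5) [ 0.44977956 -0.28175915  0.044     ]
(210.375, 169.0) [ 0.49803233 -0.13844879  0.044     ]
(177.75, 196.5) [ 0.64502714 -0.1902836   0.044     ]
(149.175, 173.25) [ 0.59442387 -0.32740769  0.044     ]
scale c [ 0.54681572 -0.23447481  0.044     ] [np.float64(0.15167651816759078), np.float64(0.1512156997530693), np.float64(0.15586635414799174), np.float64(0.14616329475447543)]
[[-0.002 -0.963 -0.268  0.068]
 [ 1.    -0.002  0.    -0.001]
 [-0.001 -0.268  0.963 -0.142]
 [ 0.     0.     0.     1.   ]] 324.3032518664645 259.2585316973462 193.78247639656846
[ 4.756e+02 -4.218e+02 -1.487e+02 -1.000e-01  0.000e+00  2.090e+01] [[ 0.93  0.36 -0.  ]
 [ 0.36 -0.93  0.  ]
 [ 0.   -0.   -1.  ]]
```

>>> {"op": "carry_out", "data": {
  "steps": [
    [49,-52,-60,0,0,2],
    [98,-104,-100,0,0,4],
    [147,-156,-129,0,0,6],
    [196,-208,-129,0,0,8],
    [245,-260,-129,0,0,10],
    [294,-312,-129,0,0,12],
    [343,-364,-129,0,0,14],
    [392,-416,-129,0,0,16],
    [441,-468,-129,0,0,19],
    [493,-522,-129,0,0,20.9]
  ],
  "grip": 85
}}

```text
time: 1.15
tcp_pos: [0.3761, -0.076, 0.3528]
ee_rot: [-0.0, 1.0, -0.001, 0.0]
force: [0.8, -0.3, -0.1]
width: 0.085
```

Run:
```python
from h import *
s=env.observe();print(s['time'],s['tcp_pos'],s['qd'].round(2));print(delta([.47,.15,.36],down(0)))
```

```text
1.15 [ 0.37605188 -0.07600451  0.35276852] [1.34 0.13 0.15 0.02 0.   1.65]
[ 9.340e+01 -2.262e+02 -7.000e+00 -0.000e+00 -0.000e+00 -1.000e-01]
```

>>> {"op": "carry_out", "data": {
  "steps": [
    [19,-45,-7,0,0,0],
    [38,-90,-7,0,0,0],
    [57,-136,-7,0,0,0],
    [75,-181,-7,0,0,0],
    [93,-226,-7,0,0,0],
    [93,-226,-7,0,0,0],
    [93,-226,-7,0,0,0],
    [93,-226,-7,0,0,0]
  ]
}}

```text
time: 1.95
tcp_pos: [0.4707, 0.1128, 0.36]
ee_rot: [-0.014, 1.0, 0.022, -0.001]
force: [-0.1, -1.0, -0.5]
width: 0.0852
```

Run:
```python
from h import *
s=env.observe();print(s['time'],s['tcp_pos'],s['qd'].round(2))
c=cam('wrist'); np.save('w1.npy',c,allow_pickle=True)
im=cv2.cvtColor(c['image'],cv2.COLOR_RGB2BGR); cv2.imwrite('pics/w1.png',cv2.resize(im,(768,576),interpolation=cv2.INTER_CUBIC))
```

```text
1.95 [0.47072413 0.11284822 0.35996678] [-0.01 -0.01 -0.   -0.    0.   -0.  ]
```

View pics/w1.png

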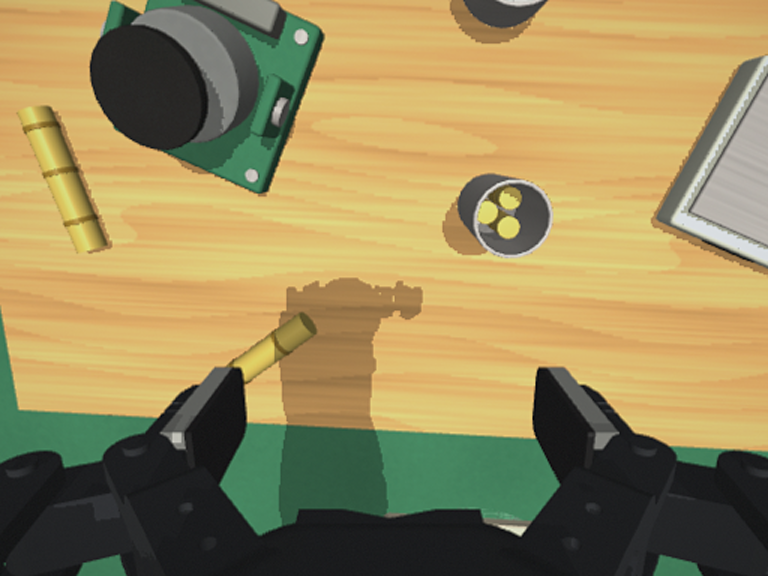

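Wrist view: pot mouth at (512,217), with three cuttings inside. The pad ellipse is at (149,86), the right-hand base bolts are at (301,36) and (251,175), and the scale edge is on the right.

```bash
cat >> h.py <<'E'
def blackell(c,seed,thr):
    m=(c['image'].max(2)<thr).astype(np.uint8); m=cv2.morphologyEx(m,cv2.MORPH_OPEN,np.ones((3,3)))
    n,l,s,ce=cv2.connectedComponentsWithStats(m); i=l[seed[1],seed[0]]
    cnt=max(cv2.findContours((l==i).astype(np.uint8),0,1)[0],key=cv2.contourArea); return s[i],cnt[:,0,:]
def circ(c,el,r):
    # ellipse (cv2) -> circle centre & normal candidates in world
    (x0,y0),(d1,d2),an=el; t=np.radians(an); A=np.array([[np.cos(t),-np.sin(t)],[np.sin(t),np.cos(t)]])
    H=np.eye(3); H[:2,:2]=A; H[:2,2]=[x0,y0]; Hi=np.linalg.inv(H)
    Q=Hi.T@np.diag([4/d1**2,4/d2**2,-1])@Hi
    K=np.array([[c['f'],0,c['cx']],[0,c['f'],c['cy']],[0,0,1]]); Q=K.T@Q@K
    w,V=np.linalg.eigh(Q)
    if (w>0).sum()==1: w,V=np.linalg.eigh(-Q)
    l3,l2,l1=w; v3,v2,v1=V.T   # l1>=l2>0>l3
    out=[]
    for s in(1,-1):
        n=np.sqrt((l1-l2)/(l1-l3))*v1*s+np.sqrt((l2-l3)/(l1-l3))*v3
        if n[2]>0:n=-n
        ctr=np.linalg.solve(Q,n); ctr=ctr/np.linalg.norm(ctr)*np.sign(ctr[2]) # pole of plane through apex parallel -> centre direction
        # distance: plane n.x=-d ; use l's
        d=r/np.sqrt(-l1*l3)*l2
        p=ctr*(d/abs(n@ctr)); out.append((c['R'].T@(p-c['t']),c['R'].T@n))
    return out
E
python3 - <<'E'
from h import *
C=np.load('cams.npy',allow_pickle=True).item();a,b=C['scene'],C['side']; w=np.load('w1.npy',allow_pickle=True).item()
for n,c,seed,ts in(('w',w,(99,57),(25,35,45)),('a',a,(326,211),(35,45)),('b',b,(193,219),(45,55))):
  for t in ts:
    st,cn=blackell(c,seed,t); el=cv2.fitEllipse(cn); print(n,t,st,np.round(np.r_[el[0],el[1],el[2]],1))
    for p,nn in circ(c,el,.0425 if n=='w' else .042): print('   ',p.round(3),nn.round(3),'tilt',np.arccos(nn[2]).round(3),'az',np.degrees(np.arctan2(nn[1],nn[0])).round(1))
b1,b2=[onz(w,u/1.5,v/1.5,.032) for u,v in((301,36),(251,175))]
print('bolts',b1,b2,'basex az',np.degrees(np.arctan2(*(b1-b2)[1::-1])))
print(w['image'][50:100:4,130:142].max(2))
# pot rim
p1=[onz(w,u/1.5,v/1.5,.12) for u,v in((474,217),(551,217),(512,177),(512,257))]; print('pot',np.mean(p1,0),p1[0]-p1[1],p1[2]-p1[3])
E
```

```text
w 25 [     0      0    512    384 193488] [254.9 192.8 446.5 619.9  89.9]
    [0.509 0.113 0.458] [-0.33  -0.047  0.943] tilt 0.34 az -171.9
    [0.542 0.115 0.449] [0.77  0.011 0.638] tilt 0.879 az 0.8
w 35 [     0      0    512    384 169012] [256.5 177.  420.8 598.6  90.6]
    [0.511 0.113 0.455] [-0.392 -0.041  0.919] tilt 0.406 az -174.1
    [0.543 0.114 0.447] [0.769 0.006 0.64 ] tilt 0.877 az 0.5
w 45 [  60   16   78   84 4874] [ 98.9  57.5  67.4  90.  141.4]
    [0.577 0.303 0.121] [-0.288  0.033  0.957] tilt 0.294 az 173.5
    [0.579 0.3   0.119] [ 0.131 -0.796  0.59 ] tilt 0.939 az -80.6
a 35 [314 203  25  19 381] [326.2 212.   17.4  25.7 110.5]
    [0.508 0.288 0.029] [-0.226  0.081  0.971] tilt 0.242 az 160.3
    [0.509 0.288 0.029] [0.986 0.02  0.168] tilt 1.402 az 1.1
a 45 [314 202  26  21 393] [326.3 212.1  17.7  26.2 113.1]
    [0.526 0.29  0.056] [-0.23   0.114  0.966] tilt 0.26 az 153.7
    [0.527 0.29  0.055] [ 0.986 -0.014  0.166] tilt 1.404 az -0.8
b 45 [     0      0    512    384 195959] [255.5 191.5 445.6 616.6  90. ]
    [-0.114  0.666  0.816] [-0.721  0.691 
[... 489 characters left out ...]
  23  53  94  94  96 106 111]
 [ 41  41  33  25  26  25  27  58  94  94  92  94]
 [ 40  41  39  28  23  23  19  32  66  95  92  92]
 [ 40  42  41  38  25  23  24  20  41  81  94  92]
 [ 41  41  41  39  28  22  22  19  48  92  94  91]
 [ 40  40  41  38  24  22  17  23  57  97  94  94]
 [ 41  39  39  34  22  18  22  53  92  93  93  94]
 [ 42  39  30  19  19  38  78  96  94  93  93  93]
 [ 39  28  17  28  62  92  93  93  93  94  94  93]
 [ 28  62  92  95  93  92  92  91  92  93  92  92]
 [ 90  87  80  74  82  86  79  77  84  86  84  90]
 [ 93  92  91  92  91  91  92  93  92  93  93  91]]
pot [0.4959887 0.025485  0.12     ] [-0.00277275  0.05936251  0.        ] [0.06168848 0.00685974 0.        ]
```

Run:
```python
from h import *
w=np.load('w1.npy',allow_pickle=True).item()
g=cv2.GaussianBlur(w['image'],(0,0),.7).max(2)
for lo,hi in((30,60),(32,55),(33,65)):
  m=((g>lo)&(g<hi)).astype(np.uint8); m=cv2.morphologyEx(m,cv2.MORPH_OPEN,np.ones((5,5)))
  n,l,s,ce=cv2.connectedComponentsWithStats(m); i=l[57,97]
  cn=max(cv2.findContours((l==i).astype(np.uint8),0,1)[0],key=cv2.contourArea)
  el=cv2.fitEllipse(cn); el=(el[0],(el[1][0]+1,el[1][1]+1),el[2]) # contour runs through pixel centres
  print(s[i],el,cv2.contourArea(cn),np.pi/4*el[1][0]*el[1][1])
  for p,nn in circ(w,el,.042): print('   ',p.round(4),nn.round(3),'tilt',np.arccos(nn[2]).round(3),'az',np.degrees(np.arctan2(nn[1],nn[0])).round(1))
  for z in(.134,.136,.138):
    p=onz(w,*el[0],z);print(z,p)
# green base mask side line for az
```

```text
[  61    7   73   93 4625] ((96.82675170898438, 56.5877799987793), (64.37042617797852, 93.45947265625), 149.30860900878906) 4504.5 4724.975838308016
    [0.5753 0.2938 0.1439] [-0.265  0.204  0.942] tilt 0.341 az 142.4
    [0.5767 0.2901 0.1421] [ 0.123 -0.892  0.435] tilt 1.121 az -82.1
0.134 [0.57907967 0.29832016 0.134     ]
0.136 [0.57886193 0.29731101 0.136     ]
0.138 [0.5786442  0.29630186 0.138     ]
[  61    8   73   92 4561] ((96.77747344970703, 56.71342468261719), (63.739784240722656, 93.08331298828125), 148.56251525878906) 4442.0 4659.853922082515
    [0.5754 0.295  0.1416] [-0.278  0.202  0.939] tilt 0.351 az 144.0
    [0.5768 0.2913 0.14  ] [ 0.137 -0.889  0.436] tilt 1.12 az -81.3
0.134 [0.5789524  0.29838504 0.134     ]
0.136 [0.57873536 0.29737554 0.136     ]
0.138 [0.57851832 0.29636604 0.138     ]
[  61    7   73   93 4592] ((96.6434326171875, 56.83279800415039), (63.843196868896484, 93.73070526123047), 148.9921875) 4472.5 4699.8759136859435
    [0.575  0.2937 0.1445] [-0.276  0.211  0.938] tilt 0.355 az 142.5
    [0.5764 0.29   0.1428] [ 0.136 -0.894  0.427] tilt 1.13 az -81.4
0.134 [0.57882772 0.29854104 0.134     ]
0.136 [0.57861136 0.29753069 0.136     ]
0.138 [0.57839499 0.29652034 0.138     ]
```

Run:
```python
from h import *
R=Ro.from_matrix([[1,0,0],[0,-1,0],[0,0,-1]])*Ro.from_rotvec([0,15,0],degrees=True)
c=env.read_camera('wrist'); T=np.array(c['tool_from_camera'])
p=np.array([.515,.322,.376])-R.apply(T[:3,3]); print(p,R.as_matrix().round(2)); print(delta(p,R))
```

```text
[0.48595153 0.32121101 0.2211593 ] [[ 0.97  0.    0.26]
 [ 0.   -1.    0.  ]
 [ 0.26  0.   -0.97]]
[  24.5 -203.6  145.    -2.    15.     2.3]
```

>>> {"op": "carry_out", "data": {
  "steps": [
    [5,-40,10,0,3,0],
    [10,-80,30,0,6,1],
    [15,-120,60,-1,9,1],
    [20,-160,90,-1,12,2],
    [24,-204,115,-2,15,2.3],
    [24,-204,145,-2,15,2.3],
    [24,-204,145,-2,15,2.3],
    [24,-204,145,-2,15,2.3],
    [24,-204,145,-2,15,2.3]
  ]
}}

```text
time: 2.95
tcp_pos: [0.4955, 0.1207, 0.244]
ee_rot: [-0.015, 0.991, 0.033, 0.13]
force: [-0.4, 0.7, 1.0]
width: 0.0847
```

Run:
```python
from h import *
s=env.observe();print(s['time'],s['tcp_pos'],s['qd'].round(2))
c=cam('wrist'); np.save('w2.npy',c,allow_pickle=True)
im=cv2.cvtColor(c['image'],cv2.COLOR_RGB2BGR); cv2.imwrite('pics/w2.png',cv2.resize(im,(768,576),interpolation=cv2.INTER_CUBIC))
g=cv2.GaussianBlur(c['image'],(0,0),.7).max(2)
pc=proj(c,[.577,.297,.136]);print(pc); x,y=pc.round().astype(int)
for hi in(55,62,70):
  m=(g<hi).astype(np.uint8); m=cv2.morphologyEx(m,cv2.MORPH_OPEN,np.ones((7,7)))
  n,l,s,ce=cv2.connectedComponentsWithStats(m); i=l[y,x]
  cn=max(cv2.findContours((l==i).astype(np.uint8),0,1)[0],key=cv2.contourArea)
  el=cv2.fitEllipse(cn); el=(el[0],(el[1][0]+1,el[1][1]+1),el[2])
  print(s[i],el,cv2.contourArea(cn),np.pi/4*el[1][0]*el[1][1])
  for p,nn in circ(c,el,.042): print('   ',p.round(4),nn.round(3),'tilt',np.arccos(nn[2]).round(3),'az',np.degrees(np.arctan2(nn[1],nn[0])).round(1))
```

```text
2.95 [0.49553944 0.12074296 0.24399329] [ 0.01  0.04 -0.14 -0.19  0.    0.  ]
[ 54.58416866 112.26235014]
[  10   62   98  103 7746] ((58.78521728515625, 112.94657135009766), (89.85836791992188, 109.97749328613281), 141.24899291992188) 7604.0 7761.6172820579695
    [0.5762 0.2984 0.1283] [-0.296  0.017  0.955] tilt 0.301 az 176.7
    [0.5776 0.2943 0.1259] [ 0.031 -0.907  0.419] tilt 1.138 az -88.0
[  10   62   99  103 7814] ((58.79440689086914, 112.93817138671875), (90.341796875, 110.3621826171875), 140.80035400390625) 7671.0 7830.669355119238
    [0.576  0.2979 0.129 ] [-0.295  0.012  0.955] tilt 0.3 az 177.7
    [0.5775 0.2938 0.1266] [ 0.03  -0.905  0.424] tilt 1.133 az -88.1
[  10   62   99  103 7873] ((58.827056884765625, 112.92383575439453), (90.6117935180664, 110.87052917480469), 140.865478515625) 7730.5 7890.24935517204
    [0.5758 0.2971 0.1302] [-0.297  0.013  0.955] tilt 0.302 az 177.4
    [0.5773 0.2929 0.1278] [ 0.032 -0.905  0.423] tilt 1.134 az -88.0
```

View pics/w2.png

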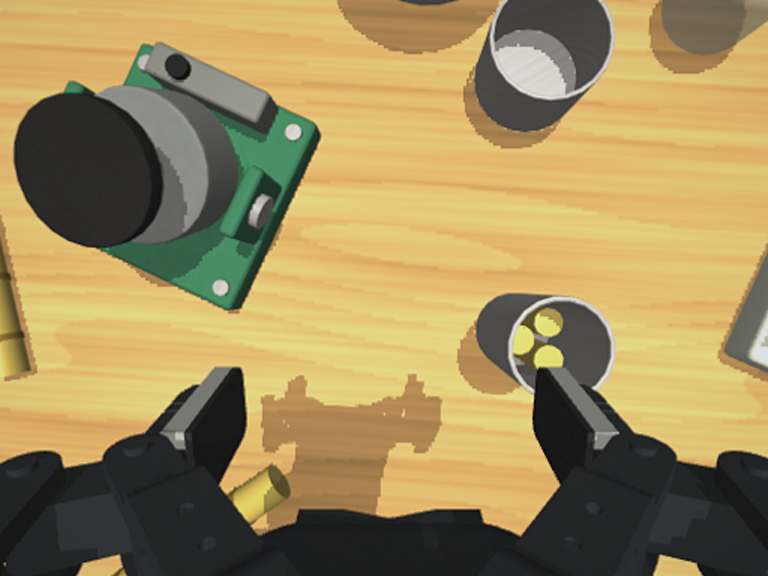

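The second look shows the pad at (88,169) and the pot mouth at (561,345). y stalled because j6 ran to its limit, so I'll turn the tool to yaw 158°, which also aims the camera along the pad normal.

```bash
cat >> h.py <<'E'
from scipy.spatial.transform import Slerp
def rows(wps,n):
    "wps: list of (p,R); n rows for each segment; prints rows in the current tool frame"
    p0,R0=pose(); cp,cR=p0,R0; out=[]
    for (p,R),k in zip(wps,n):
        p=np.array(p);S=Slerp([0,1],Ro.concatenate([cR,R]))
        for i in range(1,k+1):
            t=i/k; q=cp+(p-cp)*t; out.append(np.r_[R0.inv().apply(q-p0)*1000,(R0.inv()*S(t)).as_rotvec(degrees=True)].round(1).tolist())
        cp,cR=p,R
    for i in range(0,len(out),10): print(out[i:i+10])
def tool(z,xaz):
    z=np.array(z,float);z/=np.linalg.norm(z);x=np.array([np.cos(xaz),np.sin(xaz),0]);x-=z*(x@z);x/=np.linalg.norm(x)
    return Ro.from_matrix(np.column_stack([x,np.cross(z,x),z]))
E
python3 - <<'E'
from h import *
print(env.observe()['joint_positions'].round(2))
r=np.radians
rows([([.53,.17,.27],tool([0,0,-1],r(75))),([.578,.296,.26],tool([0,0,-1],r(158)))],[10,10])
E
```

```text
[ 0.06  0.02 -0.27  1.02  0.02  3.14]
[[4.3, -4.7, -1.6, 0.8, -1.4, -7.1], [8.7, -9.4, -3.1, 1.6, -2.7, -14.2], [13.0, -14.1, -4.7, 2.5, -4.1, -21.2], [17.4, -18.9, -6.2, 3.3, -5.5, -28.3], [21.7, -23.6, -7.8, 4.1, -6.8, -35.4], [26.1, -28.3, -9.3, 4.9, -8.2, -42.5], [30.4, -33.0, -10.9, 5.7, -9.5, -49.6], [34.7, -37.7, -12.4, 6.6, -10.9, -56.6], [39.1, -42.4, -14.0, 7.4, -12.3, -63.7], [43.4, -47.2, -15.6, 8.2, -13.6, -70.8]]
[[48.6, -59.4, -12.9, 9.3, -13.2, -79.0], [53.7, -71.6, -10.2, 10.4, -12.7, -87.3], [58.8, -83.8, -7.6, 11.6, -12.2, -95.5], [64.0, -96.0, -4.9, 12.7, -11.6, -103.8], [69.1, -108.2, -2.3, 13.8, -10.9, -112.0], [74.3, -120.5, 0.4, 15.0, -10.1, -120.2], [79.4, -132.7, 3.1, 16.1, -9.3, -128.4], [84.6, -144.9, 5.7, 17.3, -8.3, -136.7], [89.7, -157.1, 8.4, 18.4, -7.3, -144.9], [94.8, -169.3, 11.0, 19.6, -6.2, -153.1]]
```

>>> {"op": "carry_out", "data": {
  "steps": [
    [4,-5,-10,1,-1,-7],
    [9,-9,-20,2,-3,-14],
    [13,-14,-20,2.5,-4,-21],
    [17,-19,-20,3,-5.5,-28],
    [22,-24,-20,4,-7,-35],
    [26,-28,-20,5,-8,-42.5],
    [30,-33,-18,6,-9.5,-49.5],
    [35,-38,-16,6.6,-11,-56.6],
    [39,-42,-16,7.4,-12.3,-63.7],
    [43,-47,-16,8.2,-13.6,-71]
  ]
}}

```text
time: 4.0
tcp_pos: [0.53, 0.1698, 0.2706]
ee_rot: [0.0, 0.791, 0.612, -0.0]
force: [-0.5, -0.0, 0.6]
width: 0.0849
```

Run:
```python
from h import *
r=np.radians
print(env.observe()['joint_positions'].round(2),pose()[0]);rows([([.578,.296,.26],tool([0,0,-1],r(158)))],[10])
```

```text
[ 0.16  0.26  0.13  1.43 -0.    1.98] [0.53001039 0.16980877 0.27063799]
[[13.4, 1.5, 1.1, -0.0, 0.0, -8.3], [26.8, 3.0, 2.1, -0.0, 0.0, -16.5], [40.3, 4.4, 3.2, -0.0, 0.0, -24.8], [53.7, 5.9, 4.2, -0.0, 0.0, -33.0], [67.1, 7.4, 5.3, -0.0, 0.0, -41.3], [80.5, 8.9, 6.3, -0.0, 0.0, -49.5], [93.9, 10.3, 7.4, -0.0, 0.0, -57.8], [107.4, 11.8, 8.4, -0.0, 0.0, -66.0], [120.8, 13.3, 9.5, -0.0, 0.0, -74.3], [134.2, 14.8, 10.5, -0.0, 0.1, -82.5]]
```

>>> {"op": "carry_out", "data": {
  "steps": [
    [13,1.5,1,0,0,-8.3],
    [27,3,2,0,0,-16.5],
    [40,4.5,3,0,0,-25],
    [54,6,4,0,0,-33],
    [67,7.5,5,0,0,-41],
    [80,9,6,0,0,-49.5],
    [94,10,7,0,0,-58],
    [107,12,8,0,0,-66],
    [121,13,9,0,0,-74],
    [134,15,10.5,0,0,-82.5]
  ]
}}

```text
time: 5.0
tcp_pos: [0.5786, 0.2963, 0.2603]
ee_rot: [0.0, 0.188, 0.982, -0.0]
force: [0.6, -0.3, 0.5]
width: 0.085
```

>>> {"op": "carry_out", "data": {
  "steps": [
    [0,0,0,0,0,0],
    [0,0,0,0,0,0]
  ]
}}

```text
time: 5.2
tcp_pos: [0.5786, 0.2962, 0.2602]
ee_rot: [0.0, 0.19, 0.982, -0.0]
force: [-0.1, -0.7, -0.5]
width: 0.0853
```

Run:
```python
from h import *
s=env.observe();print(s['time'],s['tcp_pos'],s['qd'].round(2))
c=cam('wrist'); np.save('w3.npy',c,allow_pickle=True)
im=cv2.cvtColor(c['image'],cv2.COLOR_RGB2BGR); cv2.imwrite('pics/w3.png',cv2.resize(im,(768,576),interpolation=cv2.INTER_CUBIC))
g=cv2.GaussianBlur(c['image'],(0,0),.7).max(2)
pc=proj(c,[.577,.297,.136]);print(pc); x,y=pc.round().astype(int)
for hi in(55,62,70):
  m=(g<hi).astype(np.uint8); m=cv2.morphologyEx(m,cv2.MORPH_OPEN,np.ones((7,7)))
  n,l,s,ce=cv2.connectedComponentsWithStats(m); i=l[y,x]
  cn=max(cv2.findContours((l==i).astype(np.uint8),0,1)[0],key=cv2.contourArea)
  el=cv2.fitEllipse(cn); el=(el[0],(el[1][0]+1,el[1][1]+1),el[2])
  print(s[i],el,cv2.contourArea(cn),np.pi/4*el[1][0]*el[1][1])
  for p,nn in circ(c,el,.042): print('   ',p.round(4),nn.round(3),'tilt',np.arccos(nn[2]).round(3),'az',np.degrees(np.arctan2(nn[1],nn[0])).round(1))
```

```text
5.2 [0.57860781 0.29624596 0.2602088 ] [-0.01 -0.01 -0.01 -0.    0.    0.01]
[258.79670022 184.55057261]
[ 212  133   96   96 7259] ((259.2861328125, 180.5979461669922), (96.13912963867188, 96.31238555908203), 6.963399410247803) 7122.0 7272.307052794464
    [0.5764 0.298  0.1267] [-0.19   0.125  0.974] tilt 0.229 az 146.7
    [0.5761 0.2975 0.1267] [-0.24   0.05   0.969] tilt 0.248 az 168.1
[ 212  133   96   96 7332] ((259.29058837890625, 180.61607360839844), (96.60467529296875, 96.81673431396484), 29.723726272583008) 7194.5 7345.789109363264
    [0.5763 0.298  0.1282] [-0.162  0.116  0.98 ] tilt 0.201 az 144.3
    [0.5756 0.2977 0.1281] [-0.268  0.059  0.962] tilt 0.278 az 167.6
[ 211  133   97   97 7401] ((259.2621154785156, 180.603759765625), (97.12701416015625, 97.20138549804688), 23.287675857543945) 7263.0 7414.850084332979
    [0.5759 0.298  0.1293] [-0.181  0.094  0.979] tilt 0.206 az 152.6
    [0.5755 0.2979 0.1292] [-0.249  0.082  0.965] tilt 0.265 az 161.8
```

View pics/w3.png

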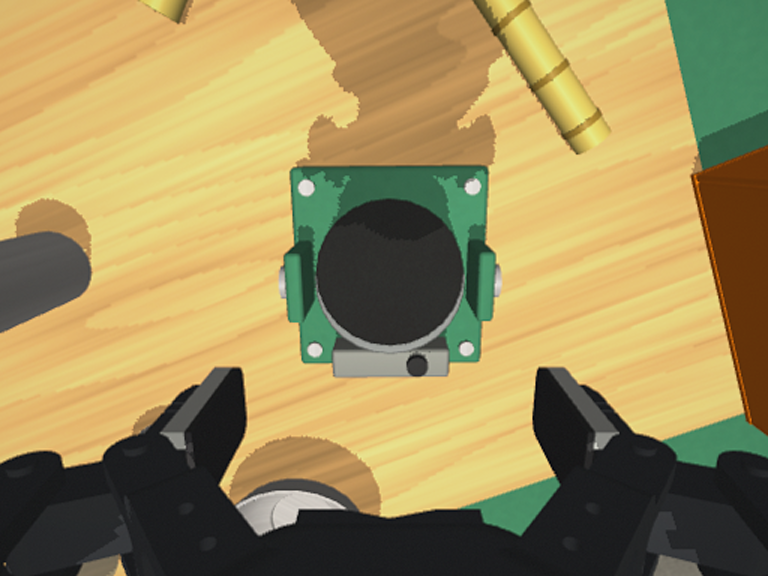

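The pad is seen nearly face-on at (389,271), with hinge pins at (283,282) and (497,281), and bolts at (306,187), (473,187), (315,350) and (466,349). The tilt follows from the pad-to-hinge offset.

Run:
```python
from h import *
c=np.load('w3.npy',allow_pickle=True).item()
from scipy.optimize import brentq
B=np.array([onz(c,u/1.5,v/1.5,.031) for u,v in((306,187),(473,187),(315,350),(466,349))]); print(B.round(4),'base c',B.mean(0))
H=np.array([onz(c,u/1.5,v/1.5,.062) for u,v in((284,281),(497,280))]); print('hinge',H.mean(0),H[0]-H[1])
bx=(B[2]+B[3]-B[0]-B[1]); az=np.arctan2(bx[1],bx[0]); ax=H[1]-H[0]; print('az',np.degrees(az),np.degrees(np.arctan2(ax[1],ax[0])))
x=np.array([np.cos(az),np.sin(az),0])
for nm,h in(('pins',H.mean(0)),('base',np.r_[B.mean(0)[:2],.062])):
  def f(t): 
    p=onz(c,259.3,180.6,.062+.078*np.cos(t)); return -(p-h)@x-.078*np.sin(t)
  t=brentq(f,-.3,1.0); p=onz(c,259.3,180.6,.062+.078*np.cos(t)); print(nm,t,p,'lat',(p-h)@[-x[1],x[0],0],'n',-x*np.sin(t)+[0,0,np.cos(t)])
# side/other views: pad centre triangulation
C=np.load('cams.npy',allow_pickle=True).item();w1=np.load('w1.npy',allow_pickle=True).item()
print(tri([ray(c,259.3,180.6),ray(w1,96.8,56.7),ray(C['side'],192.6,218.8)]))
print(proj(C['side'],p),proj(C['scene'],p))
```

```text
[[0.5141 0.2559 0.031 ]
 [0.5609 0.3717 0.031 ]
 [0.6362 0.208  0.031 ]
 [0.6818 0.3232 0.031 ]] base c [0.59826739 0.28967181 0.031     ]
hinge [0.59729768 0.2903667  0.062     ] [-0.05694709 -0.14292513  0.        ]
az -21.642998389524497 68.27568338459604
pins 0.32271295068318656 [0.57398279 0.29867904 0.13597352] lat -0.0008727302746119552 n [-0.2947822   0.11696851  0.94837852]
base 0.3372183322208544 [0.5740636  0.2986461  0.13560694] lat -0.0005852920906378748 n [-0.30753749  0.12202976  0.94367867]
[0.57600803 0.29751807 0.13136131]
[191.35702773 218.05770006] [327.1604547  210.80860882]
```

Run:
```python
from h import *
R=tool([0,0,-1],np.radians(158));rows([([.4955,.0255,.20],R),([.4955,.0255,.14],R)],[7,3])
```

```text
[[-3.4, -40.3, 8.7, -0.0, 0.0, 0.0], [-6.8, -80.5, 17.3, -0.0, 0.0, 0.0], [-10.3, -120.8, 26.0, -0.0, 0.0, 0.0], [-13.7, -161.1, 34.6, -0.0, 0.0, 0.0], [-17.1, -201.4, 43.3, -0.0, 0.0, 0.1], [-20.5, -241.6, 51.9, -0.0, 0.1, 0.1], [-23.9, -281.9, 60.6, -0.0, 0.1, 0.1], [-23.9, -281.9, 80.6, -0.0, 0.1, 0.1], [-23.9, -281.9, 100.6, -0.0, 0.1, 0.1], [-23.9, -281.9, 120.6, -0.0, 0.1, 0.1]]
```

>>> {"op": "carry_out", "data": {
  "steps": [
    [-3,-35,0,0,0,0],
    [-7,-75,5,0,0,0],
    [-10,-115,15,0,0,0],
    [-13,-158,30,0,0,0],
    [-17,-201,40,0,0,0],
    [-20,-242,50,0,0,0],
    [-24,-282,60,0,0,0],
    [-24,-282,80,0,0,0],
    [-24,-282,95,0,0,0],
    [-24,-282,95,0,0,0]
  ]
}}

```text
time: 6.25
tcp_pos: [0.4942, 0.0246, 0.1645]
ee_rot: [-0.001, 0.192, 0.981, -0.0]
force: [0.1, -0.7, -0.1]
width: 0.0851
```

Run:
```python
from h import *
s=env.observe();print(s['time'],s['tcp_pos'],s['qd'].round(2))
c=cam('wrist')
im=cv2.cvtColor(c['image'],cv2.COLOR_RGB2BGR); cv2.imwrite('pics/w4.png',im)
print(proj(c,[.4955,.0255,.12]),delta([.4955,.0255,.068],tool([0,0,-1],np.radians(158))))
```

```text
6.25 [0.49415802 0.02458454 0.16448672] [ 0.02 -0.01  0.06  0.04  0.   -0.01]
[260.60999772 220.66621364] [-0.4  0.9 97.6 -0.   0.  -0.1]
```

View pics/w4.png

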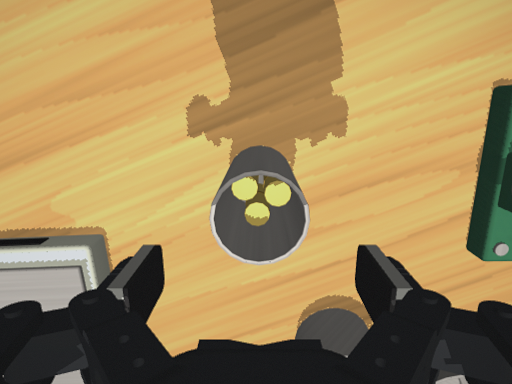

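Rim centre is near (260,216), about 2 mm towards tool +x of my estimate. All three cuttings are visible. Descending.

>>> {"op": "carry_out", "data": {
  "steps": [
    [2,0.5,20,0,0,0],
    [2,0.5,40,0,0,0],
    [2,0.5,60,0,0,0],
    [2,0.5,80,0,0,0],
    [2,0.5,95,0,0,0],
    [2,0.5,97,0,0,0],
    [2,0.5,97,0,0,0]
  ]
}}

```text
time: 7.0
tcp_pos: [0.4935, 0.0261, 0.0694]
ee_rot: [0.0, 0.192, 0.981, -0.0]
force: [0.6, -0.1, 1.2]
width: 0.085
```

>>> {"op": "carry_out", "data": {
  "steps": [
    [0,0,0,0,0,0],
    [0,0,0,0,0,0],
    [0,0,0,0,0,0],
    [0,0,0,0,0,0],
    [0,0,0,0,0,0],
    [0,0,0,0,0,0],
    [0,0,0,0,0,0],
    [0,0,0,0,0,0],
    [0,0,0,0,0,0],
    [0,0,0,0,0,0]
  ],
  "grip": 50,
  "force": 80
}}

```text
time: 8.0
tcp_pos: [0.4945, 0.0258, 0.0712]
ee_rot: [0.002, 0.192, 0.981, -0.001]
force: [-1.7, -1.2, 11.5]
width: 0.0614
```

Gripped at 61.4 mm width with the TCP 71.2 mm above the base. Lifting.

>>> {"op": "carry_out", "data": {
  "steps": [
    [0,0,-8,0,0,0],
    [0,0,-30,0,0,0],
    [0,0,-60,0,0,0],
    [0,0,-90,0,0,0],
    [0,0,-120,0,0,0],
    [0,0,-150,0,0,0],
    [0,0,-180,0,0,0],
    [0,0,-200,0,0,0],
    [0,0,-200,0,0,0],
    [0,0,-200,0,0,0]
  ]
}}

```text
time: 9.0
tcp_pos: [0.4936, 0.0262, 0.2709]
ee_rot: [0.002, 0.192, 0.981, -0.0]
force: [-0.3, -0.0, -4.9]
width: 0.0618
```

Run:
```python
from h import *
s=env.observe();print(s['time'],s['tcp_pos'],s['qd'].round(2),s['force'],s['width'])
c=cam('wrist'); np.save('w5.npy',c,allow_pickle=True)
b=cam('side');a=cam('scene')
k=lambda i,x,y,w,h:cv2.resize(i[y:y+h,x:x+w],(400,400),interpolation=cv2.INTER_CUBIC)
p,R=pose(); base=p+R.apply([0,0,.0712]); top=p-R.apply([0,0,.0488])
o=[]
for c2 in(b,a):
  u=proj(c2,base-[0,0,-.06]); u=u.round().astype(int)-40; o.append(k(c2['image'],u[0],u[1],80,80)); print(u,proj(c2,base),proj(c2,top))
cv2.imwrite('pics/l.png',cv2.cvtColor(np.hstack(o),cv2.COLOR_RGB2BGR)); save(c,'w5')
t=.32;az=np.radians(158.35);n=np.array([np.sin(t)*np.cos(az),np.sin(t)*np.sin(az),np.cos(t)]);pad=np.array([.574,.2985,.136])
R2=tool(-n,np.radians(158)); q=pad+n*(.0712+.03); print(q)
rows([([.52,.16,.275],tool([0,0,-1],np.radians(158))),(q+n*.03,R2),(q,R2)],[5,6,2])
```

```text
9.0 [0.4935594  0.02616004 0.27092315] [ 0.    0.02 -0.03 -0.01  0.   -0.  ] [-2.94116091e-01 -3.44003810e-03 -4.85454398e+00] 0.06178383343959498
[236 117] [275.99298803 173.05048372] [276.35064805 139.49488332]
[214 101] [254.50059317 153.11207094] [254.4845005  127.20729068]
[0.54441161 0.31024475 0.23206262]
[[5.1, 26.8, -1.0, -0.0, 0.0, -0.0], [10.2, 53.6, -2.1, -0.0, 0.0, -0.1], [15.4, 80.5, -3.1, -0.0, 0.1, -0.1], [20.5, 107.3, -4.2, -0.0, 0.1, -0.1], [25.6, 134.1, -5.2, -0.0, 0.1, -0.2], [32.9, 158.8, -2.9, -0.1, -3.0, -0.1], [40.1, 183.5, -0.5, -0.1, -6.0, -0.1], [47.4, 208.2, 1.9, -0.1, -9.1, -0.1], [54.6, 232.9, 4.3, -0.1, -12.1, -0.1], [61.9, 257.7, 6.6, -0.2, -15.2, -0.1]]
[[69.1, 282.4, 9.0, -0.2, -18.2, -0.1], [64.4, 282.4, 23.3, -0.2, -18.2, -0.1], [59.7, 282.5, 37.5, -0.2, -18.2, -0.1]]
```

View pics/l.png

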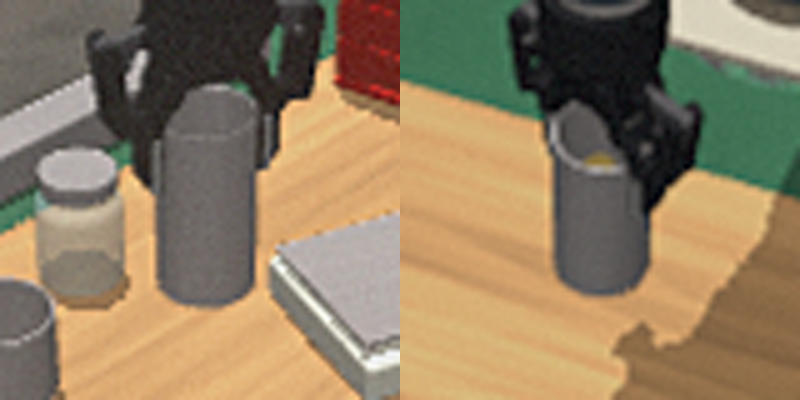

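The pot hangs straight in the grip, at the predicted pixels in both views (side (200,280), scene (202,260) in crop), to about 1 px. Moving to above the pad.

>>> {"op": "carry_out", "data": {
  "steps": [
    [5,27,-2,0,0,0],
    [10,54,-4,0,0,0],
    [15,80,-5,0,0,0],
    [20,107,-5,0,0,0],
    [26,134,-5,0,0,0],
    [33,159,-3,0,-3,0],
    [40,183,-1,0,-6,0],
    [47,208,2,0,-9,0],
    [55,233,4,0,-12,0],
    [62,258,6,-0.1,-15,0]
  ]
}}

```text
time: 10.15
tcp_pos: [0.5324, 0.2895, 0.2622]
ee_rot: [0.129, 0.19, 0.973, -0.025]
force: [0.3, -0.0, -4.0]
width: 0.0617
```

```bash
cat >> h.py <<'E'
def padgoal(g,t=.32,pad=(.574,.2985,.136),L=.0712):
    az=np.radians(158.35);n=np.array([np.sin(t)*np.cos(az),np.sin(t)*np.sin(az),np.cos(t)])
    return np.array(pad)+n*(L+g),tool(-n,np.radians(158))
E
python3 - <<'E'
from h import *
print(pose()[0]);rows([padgoal(.06),padgoal(.03),padgoal(.02)],[3,3,1])
E
```

```text
[0.53243958 0.28950661 0.26221634]
[[2.1, 7.9, 0.0, -0.1, -1.1, -0.0], [4.3, 15.8, 0.0, -0.1, -2.1, -0.1], [6.4, 23.6, 0.0, -0.2, -3.2, -0.1], [5.8, 23.7, 10.0, -0.2, -3.2, -0.1], [5.3, 23.7, 20.0, -0.2, -3.2, -0.1], [4.7, 23.7, 30.0, -0.2, -3.2, -0.1], [4.1, 23.8, 39.9, -0.2, -3.2, -0.1]]
```

>>> {"op": "carry_out", "data": {
  "steps": [
    [2,8,0,0,-1,0],
    [4,16,0,-0.1,-2,0],
    [6,23.5,0,-0.2,-3.2,-0.1],
    [6,23.6,10,-0.2,-3.2,-0.1],
    [5,23.7,20,-0.2,-3.2,-0.1],
    [5,23.7,30,-0.2,-3.2,-0.1],
    [4.1,23.7,40,-0.2,-3.2,-0.1],
    [4.1,23.7,40,-0.2,-3.2,-0.1]
  ]
}}

```text
time: 10.95
tcp_pos: [0.5473, 0.3079, 0.2204]
ee_rot: [0.155, 0.189, 0.969, -0.03]
force: [-0.2, -0.0, -2.7]
width: 0.0617
```

Run:
```python
from h import *
s=env.observe();print(s['time'],s['tcp_pos'],s['qd'].round(2),s['force'],s['torque']);print(delta(*padgoal(.0)))
g,R=padgoal(0); P=g+R.apply([0,0,.0712])
b=cam('side');a=cam('scene');o=[]
for c in(b,a):
  u=proj(c,P+[0,0,.03]).round().astype(int)-33; o.append(cv2.resize(c['image'][u[1]:u[1]+66,u[0]:u[0]+66],(400,400),interpolation=cv2.INTER_CUBIC))
cv2.imwrite('pics/pre.png',cv2.cvtColor(np.hstack(o),cv2.COLOR_RGB2BGR))
```

```text
10.95 [0.54734471 0.30789836 0.22041172] [ 0.01 -0.01  0.03  0.03  0.    0.01] [-0.17533808 -0.03812529 -2.71436813] [0.20208344 0.52400337 0.00315895]
[-0.3  1.1 17.8 -0.1 -0.1 -0. ]
```

View pics/pre.png

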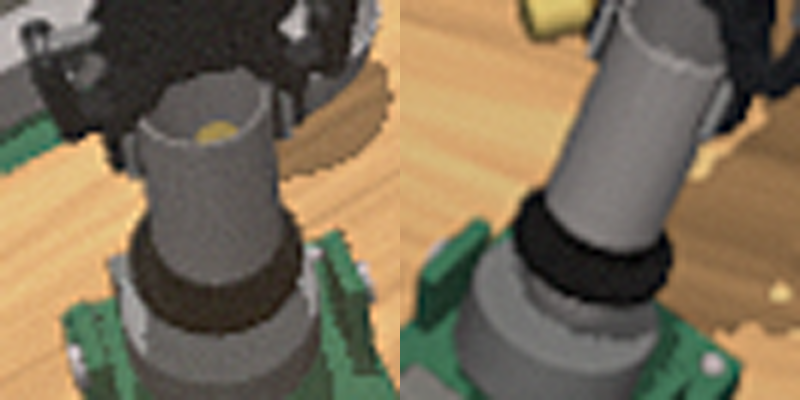

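The pre-contact crops show the pot parallel to the head's axis and centred on the black pad in both views. Descending in small steps.

>>> {"op": "carry_out", "data": {
  "steps": [
    [0,1,6,0,0,0],
    [0,1,12,0,0,0],
    [0,1,15,0,0,0],
    [0,1,16,0,0,0],
    [0,1,17,0,0,0],
    [0,1,18,0,0,0],
    [0,1,18,0,0,0]
  ]
}}

```text
time: 11.75
tcp_pos: [0.5532, 0.3074, 0.2051]
ee_rot: [0.156, 0.189, 0.969, -0.029]
force: [-0.4, -0.0, -3.4]
width: 0.0613
```

Run:
```python
from h import *
s=env.observe();print(s['time'],s['tcp_pos'],s['force'],s['torque']);print(delta(*padgoal(.0)))
```

```text
11.75 [0.55315938 0.30742876 0.20514509] [-0.39620813 -0.0370264  -3.36362074] [ 0.1794722   0.48186713 -0.03870493]
[ 0.2 -0.6  1.6  0.  -0.  -0. ]
```

>>> {"op": "carry_out", "data": {
  "steps": [
    [0,0,1,0,0,0],
    [0,0,2,0,0,0],
    [0,0,3,0,0,0],
    [0,0,3,0,0,0]
  ]
}}

```text
time: 12.15
tcp_pos: [0.554, 0.3072, 0.2027]
ee_rot: [0.156, 0.189, 0.969, -0.029]
force: [-2.5, 0.4, 1.9]
width: 0.0611
```

>>> {"op": "carry_out", "data": {
  "steps": [
    [0,0,1,0,0,0],
    [0,0,2,0,0,0],
    [0,0,3,0,0,0],
    [0,0,4,0,0,0],
    [0,0,4,0,0,0]
  ]
}}

```text
time: 12.65
tcp_pos: [0.5553, 0.3067, 0.1988]
ee_rot: [0.156, 0.189, 0.969, -0.029]
force: [-3.2, -0.4, 2.5]
width: 0.0617
```

>>> {"op": "carry_out", "data": {
  "steps": [
    [0,0,1,0,0,0],
    [0,0,2,0,0,0],
    [0,0,2,0,0,0]
  ]
}}

```text
time: 12.95
tcp_pos: [0.5559, 0.3065, 0.1968]
ee_rot: [0.156, 0.189, 0.969, -0.029]
force: [-3.2, -0.4, 3.1]
width: 0.0615
```

```bash
cat >> h.py <<'E'
def st():
    s=env.observe(); g,R=padgoal(0); n=-R.apply([0,0,1]); print(s['time'],'depth mm',(n@(g-s['tcp_pos'])*1000).round(2),'Fn',(n@(s['force']-np.array([-.3,0,-3.1]))).round(2),s['force'].round(1),s['torque'].round(2),'width',s['width'],'d',delta(g,R))
E
python3 -c "
from h import *
st()"
```

```text
12.95 depth mm 7.25 Fn 6.68 [-3.2 -0.4  3.1] [ 0.08  0.7  -0.08] width 0.06151989218900109 d [ 0.3 -0.7 -7.2  0.  -0.  -0. ]
```

>>> {"op": "carry_out", "data": {
  "steps": [
    [0,0,1,0,0,0],
    [0,0,1.5,0,0,0],
    [0,0,1.5,0,0,0]
  ]
}}

```text
time: 13.25
tcp_pos: [0.5563, 0.3063, 0.1953]
ee_rot: [0.156, 0.189, 0.969, -0.029]
force: [-3.4, 0.3, 2.3]
width: 0.0615
```

>>> {"op": "carry_out", "data": {
  "steps": [
    [0,0,1,0,0,0],
    [0,0,1.5,0,0,0],
    [0,0,1.5,0,0,0]
  ]
}}

```text
time: 13.55
tcp_pos: [0.5568, 0.3061, 0.1939]
ee_rot: [0.156, 0.189, 0.969, -0.029]
force: [-3.4, -0.1, 3.3]
width: 0.061
```

```bash
python3 -c "
from h import *
st()"
```

```text
13.55 depth mm 10.34 Fn 6.97 [-3.4 -0.1  3.3] [-0.01  0.78 -0.09] width 0.06104004516538515 d [  0.4  -0.8 -10.3   0.   -0.   -0. ]
```

>>> {"op": "carry_out", "data": {
  "steps": [
    [0,0,0.7,0,0,0],
    [0,0,1.2,0,0,0],
    [0,0,1.2,0,0,0]
  ]
}}

```text
time: 13.85
tcp_pos: [0.5572, 0.306, 0.1927]
ee_rot: [0.156, 0.189, 0.969, -0.029]
force: [-3.7, -0.4, 4.0]
width: 0.0609
```

>>> {"op": "carry_out", "data": {
  "steps": [
    [0,0,0.7,0,0,0],
    [0,0,1.2,0,0,0],
    [0,0,1.2,0,0,0]
  ]
}}

```text
time: 14.15
tcp_pos: [0.5576, 0.3058, 0.1915]
ee_rot: [0.156, 0.189, 0.969, -0.029]
force: [-4.3, -1.0, 4.0]
width: 0.0616
```

```bash
python3 -c "
from h import *
st()"
```

```text
14.15 depth mm 12.85 Fn 7.8 [-4.3 -1.   4. ] [ 0.    0.73 -0.11] width 0.06163190713084926 d [  0.4  -0.8 -12.8   0.   -0.   -0. ]
```

>>> {"op": "carry_out", "data": {
  "steps": [
    [0,0,0.7,0,0,0],
    [0,0,1,0,0,0],
    [0,0,1,0,0,0]
  ]
}}

```text
time: 14.45
tcp_pos: [0.5577, 0.3058, 0.1913]
ee_rot: [0.157, 0.189, 0.969, -0.029]
force: [-7.9, -0.4, 8.9]
width: 0.0614
```

>>> {"op": "carry_out", "data": {
  "steps": [
    [0,0,0.7,0,0,0],
    [0,0,1,0,0,0],
    [0,0,1,0,0,0]
  ]
}}

```text
time: 14.75
tcp_pos: [0.5577, 0.3058, 0.1913]
ee_rot: [0.157, 0.188, 0.969, -0.029]
force: [-8.2, -0.6, 10.2]
width: 0.0612
```

```bash
python3 -c "
from h import *
st()"
```

```text
14.75 depth mm 13.08 Fn 14.85 [-8.2 -0.6 10.2] [-0.28  1.3  -0.31] width 0.06120895404166589 d [  0.5  -0.7 -13.1   0.1   0.   -0. ]
```

On the stop at 13 mm with about 15 N. Raising to about 20 N and holding.

>>> {"op": "carry_out", "data": {
  "steps": [
    [0,0,1.4,0,0,0],
    [0,0,1.7,0,0,0],
    [0,0,1.7,0,0,0]
  ]
}}

```text
time: 15.05
tcp_pos: [0.5578, 0.3057, 0.1912]
ee_rot: [0.158, 0.188, 0.969, -0.028]
force: [-12.3, -1.6, 14.9]
width: 0.0615
```

```bash
python3 -c "
from h import *
st()"
```

```text
15.05 depth mm 13.19 Fn 20.43 [-12.3  -1.6  14.9] [-0.46  1.76 -0.38] width 0.06150903420997555 d [  0.5  -0.7 -13.2   0.2   0.1  -0. ]
```

>>> {"op": "carry_out", "data": {
  "steps": [
    [0,0,1.7,0,0,0],
    [0,0,1.7,0,0,0],
    [0,0,1.7,0,0,0],
    [0,0,1.7,0,0,0],
    [0,0,1.7,0,0,0],
    [0,0,1.7,0,0,0],
    [0,0,1.7,0,0,0],
    [0,0,1.7,0,0,0],
    [0,0,1.7,0,0,0],
    [0,0,1.7,0,0,0]
  ]
}}

```text
time: 16.05
tcp_pos: [0.5577, 0.3057, 0.1912]
ee_rot: [0.158, 0.188, 0.969, -0.028]
force: [-12.9, -1.7, 16.7]
width: 0.0616
```

Run:
```python
from h import *
st(); g,R=padgoal(-.013); P=g+R.apply([0,0,.0712])
b=cam('side');a=cam('scene');o=[]
for c in(b,a):
  u=proj(c,P+[0,0,.03]).round().astype(int)-33; o.append(cv2.resize(c['image'][u[1]:u[1]+66,u[0]:u[0]+66],(400,400),interpolation=cv2.INTER_CUBIC))
cv2.imwrite('pics/press.png',cv2.cvtColor(np.hstack(o),cv2.COLOR_RGB2BGR))
```

```text
16.05 depth mm 13.2 Fn 22.24 [-12.9  -1.7  16.7] [-0.47  1.85 -0.49] width 0.061594140411067956 d [  0.5  -0.6 -13.2   0.2   0.1   0. ]
```

View pics/press.png

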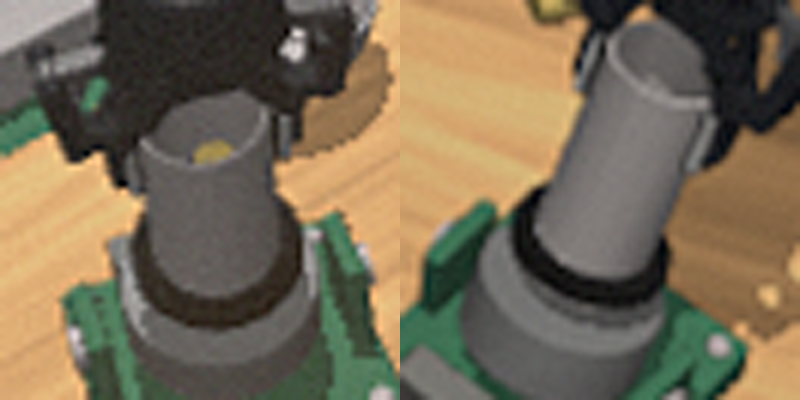

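Held for over a second at 20–22 N, with the pot seated centrally on the pressed pad in both crops. Backing off.

>>> {"op": "carry_out", "data": {
  "steps": [
    [0,0,-1,0,0,0],
    [0,0,-5,0,0,0],
    [0,0,-10,0,0,0],
    [0,0,-15,0,0,0],
    [0,0,-25,0,0,0],
    [0,0,-40,0,0,0],
    [0,0,-55,0,0,0],
    [0,0,-70,0,0,0],
    [0,0,-80,0,0,0],
    [0,0,-80,0,0,0]
  ]
}}

```text
time: 17.15
tcp_pos: [0.5343, 0.3152, 0.2686]
ee_rot: [0.159, 0.188, 0.969, -0.027]
force: [0.1, 0.8, -3.3]
width: 0.0615
```

Run:
```python
from h import *
st(); R=tool([0,0,-1],np.radians(158)); print(pose()[0])
rows([([.535,.16,.27],R),([.547,-.234,.25],R)],[6,10])
```

```text
17.15 depth mm -68.21 Fn -0.22 [ 0.1  0.8 -3.3] [0.2  0.5  0.07] width 0.061513380440402346 d [ 1.1 -1.2 68.2  0.3  0.2 -0. ]
[0.53431054 0.31515858 0.26859984]
[[-9.4, -23.9, 2.7, 0.1, 3.1, 0.0], [-18.8, -47.9, 5.4, 0.1, 6.2, 0.0], [-28.1, -71.8, 8.1, 0.2, 9.3, 0.0], [-37.5, -95.8, 10.9, 0.3, 12.4, 0.0], [-46.9, -119.7, 13.6, 0.4, 15.5, 0.0], [-56.3, -143.7, 16.3, 0.4, 18.5, 0.0], [-70.7, -179.8, 22.9, 0.4, 18.5, 0.0], [-85.1, -215.9, 29.6, 0.4, 18.5, 0.0], [-99.6, -252.1, 36.3, 0.4, 18.5, 0.0], [-114.0, -288.2, 43.0, 0.4, 18.5, 0.0]]
[[-128.5, -324.3, 49.6, 0.4, 18.5, 0.0], [-142.9, -360.4, 56.3, 0.4, 18.5, 0.0], [-157.3, -396.5, 63.0, 0.4, 18.5, 0.0], [-171.8, -432.7, 69.7, 0.4, 18.5, 0.0], [-186.2, -468.8, 76.3, 0.4, 18.5, 0.0], [-200.6, -504.9, 83.0, 0.4, 18.5, 0.0]]
```

>>> {"op": "carry_out", "data": {
  "steps": [
    [-9,-24,0,0,3,0],
    [-19,-48,2,0,6,0],
    [-28,-72,6,0.2,9,0],
    [-37,-96,10,0.3,12,0],
    [-47,-120,13,0.4,15.5,0],
    [-56,-144,16,0.4,18.5,0],
    [-71,-180,23,0.4,18.5,0],
    [-85,-216,29,0.4,18.5,0],
    [-100,-252,36,0.4,18.5,0],
    [-114,-288,43,0.4,18.5,0]
  ]
}}

```text
time: 18.15
tcp_pos: [0.5399, 0.0007, 0.2612]
ee_rot: [0.0, 0.191, 0.982, -0.0]
force: [1.3, 0.6, -3.9]
width: 0.0617
```

Run:
```python
from h import *
R=tool([0,0,-1],np.radians(158)); print(pose()[0])
rows([([.547,-.234,.22],R)],[8])
```

```text
[0.53986765 0.00069698 0.2611726 ]
[[-11.8, -26.9, 5.2, 0.0, 0.0, 0.0], [-23.6, -53.7, 10.3, 0.0, 0.0, 0.0], [-35.4, -80.6, 15.5, 0.0, 0.0, 0.0], [-47.2, -107.5, 20.6, 0.0, 0.0, 0.0], [-59.0, -134.4, 25.8, 0.0, 0.0, 0.0], [-70.8, -161.2, 30.9, 0.0, 0.0, 0.0], [-82.6, -188.1, 36.1, 0.0, 0.0, 0.0], [-94.4, -215.0, 41.2, 0.0, 0.0, 0.0]]
```

>>> {"op": "carry_out", "data": {
  "steps": [
    [-12,-27,5,0,0,0],
    [-24,-54,10,0,0,0],
    [-35,-81,15,0,0,0],
    [-47,-107,20,0,0,0],
    [-59,-134,26,0,0,0],
    [-71,-161,31,0,0,0],
    [-83,-188,36,0,0,0],
    [-94,-215,41,0,0,0],
    [-94,-215,41,0,0,0],
    [-94,-215,41,0,0,0]
  ]
}}

```text
time: 19.15
tcp_pos: [0.5463, -0.2345, 0.2191]
ee_rot: [-0.001, 0.191, 0.982, 0.0]
force: [-0.0, 0.2, -3.1]
width: 0.0617
```

Run:
```python
from h import *
s=env.observe();print(s['time'],s['tcp_pos'],s['force'])
a=cam('scene');b=cam('side'); k=lambda c,x,y:cv2.resize(c['image'][y:y+100,x:x+100],(400,400),interpolation=cv2.INTER_CUBIC)
cv2.imwrite('pics/sc.png',cv2.cvtColor(np.hstack([k(a,130,110),k(b,265,100)]),cv2.COLOR_RGB2BGR))
p=np.array(s['tcp_pos']);
for c,o in((a,(130,110)),(b,(265,100))): print((proj(c,p-[0,0,.0712])-o)*4,(proj(c,[p[0],p[1],.046])-o)*4)
print(delta([.547,-.234,.1172],tool([0,0,-1],np.radians(158))))
```

```text
19.15 [ 0.54630515 -0.23453936  0.21910503] [-0.01304933  0.19601612 -3.09690868]
[182.28452281 167.02033369] [197.48092233 242.58059503]
[199.94218256 193.91991958] [191.85847043 284.63109265]
[ -0.6  -0.4 102.7   0.   -0.    0. ]
```

View pics/sc.png

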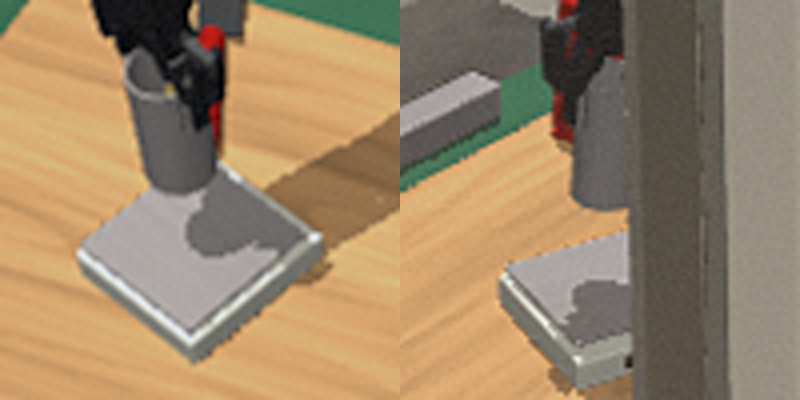

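Run:
```python
from h import *
a=cam('scene');p,R=pose()
for h in(.0488,-.0712): print((proj(a,p+[0,0,h])-(130,110))*4)
m=a['image'][110:210,130:230]
b=cam('side')
for h in(.0488,-.0712): print((proj(b,p+[0,0,h])-(265,100))*4)
```

```text
[163.49932041  67.67680763]
[183.39962547 166.97395071]
[209.2733265   74.53556475]
[198.75961692 193.34571216]
```

The pot is upright (its lean matches the perspective prediction) and over the plate centre to within about 5 mm. Lowering.

>>> {"op": "carry_out", "data": {
  "steps": [
    [0,0,15,0,0,0],
    [0,0,30,0,0,0],
    [0,0,45,0,0,0],
    [0,0,60,0,0,0],
    [0,0,75,0,0,0],
    [0,0,85,0,0,0],
    [0,0,91,0,0,0],
    [0,0,94,0,0,0],
    [0,0,96,0,0,0],
    [0,0,97,0,0,0]
  ]
}}

```text
time: 20.35
tcp_pos: [0.547, -0.2331, 0.1237]
ee_rot: [0.001, 0.19, 0.982, -0.0]
force: [-0.5, -0.7, -3.6]
width: 0.0612
```

>>> {"op": "carry_out", "data": {
  "steps": [
    [0,0,1,0,0,0],
    [0,0,2,0,0,0],
    [0,0,3,0,0,0],
    [0,0,3,0,0,0]
  ]
}}

```text
time: 20.75
tcp_pos: [0.547, -0.2332, 0.1206]
ee_rot: [0.001, 0.19, 0.982, -0.0]
force: [0.2, -0.2, -2.9]
width: 0.0612
```

>>> {"op": "carry_out", "data": {
  "steps": [
    [0,0,1,0,0,0],
    [0,0,1.5,0,0,0],
    [0,0,1.5,0,0,0]
  ]
}}

```text
time: 21.05
tcp_pos: [0.5469, -0.2332, 0.1191]
ee_rot: [0.001, 0.19, 0.982, -0.0]
force: [0.6, 0.6, -3.1]
width: 0.0612
```

>>> {"op": "carry_out", "data": {
  "steps": [
    [0,0,0.7,0,0,0],
    [0,0,1,0,0,0],
    [0,0,1,0,0,0]
  ]
}}

```text
time: 21.35
tcp_pos: [0.5469, -0.2331, 0.118]
ee_rot: [0.0, 0.19, 0.982, -0.0]
force: [-0.3, -0.7, -3.4]
width: 0.0615
```

>>> {"op": "carry_out", "data": {
  "steps": [
    [0,0,0.7,0,0,0],
    [0,0,1,0,0,0],
    [0,0,1,0,0,0]
  ]
}}

```text
time: 21.65
tcp_pos: [0.547, -0.2332, 0.1173]
ee_rot: [0.001, 0.19, 0.982, -0.0]
force: [-0.2, 0.1, 1.6]
width: 0.0616
```

>>> {"op": "carry_out", "data": {
  "steps": [
    [0,0,0.7,0,0,0],
    [0,0,0.7,0,0,0],
    [0,0,0.7,0,0,0]
  ]
}}

```text
time: 21.95
tcp_pos: [0.5472, -0.2333, 0.1173]
ee_rot: [0.001, 0.19, 0.982, -0.0]
force: [-1.6, 0.7, 5.6]
width: 0.0617
```

Contact came at z 0.1173 against 0.1172 predicted. Releasing.

>>> {"op": "carry_out", "data": {
  "steps": [
    [0,0,0,0,0,0],
    [0,0,0,0,0,0],
    [0,0,0,0,0,0],
    [0,0,0,0,0,0],
    [0,0,0,0,0,0],
    [0,0,0,0,0,0],
    [0,0,0,0,0,0],
    [0,0,0,0,0,0]
  ],
  "grip": 85
}}

```text
time: 22.75
tcp_pos: [0.5472, -0.2333, 0.1173]
ee_rot: [0.001, 0.19, 0.982, -0.0]
force: [0.2, 0.2, 0.4]
width: 0.0849
```

>>> {"op": "carry_out", "data": {
  "steps": [
    [0,0,-8,0,0,0],
    [0,0,-20,0,0,0],
    [0,0,-35,0,0,0],
    [0,0,-50,0,0,0],
    [0,0,-70,0,0,0],
    [0,0,-90,0,0,0],
    [0,0,-110,0,0,0],
    [0,0,-130,0,0,0],
    [0,0,-130,0,0,0],
    [0,0,-130,0,0,0]
  ]
}}

```text
time: 23.75
tcp_pos: [0.547, -0.2332, 0.2481]
ee_rot: [0.002, 0.19, 0.982, -0.001]
force: [-0.6, -0.2, 0.7]
width: 0.085
```

Run:
```python
from h import *
s=env.observe();print(s['time'],s['tcp_pos'],s['force'],s['width'])
a=cam('scene');w=cam('wrist');o=np.zeros((384,800,3),np.uint8)
o[:,:400]=cv2.resize(a['image'][110:250,130:276],(400,384),interpolation=cv2.INTER_CUBIC);o[:300,400:]=cv2.resize(w['image'],(400,300))
cv2.imwrite('pics/fin.png',cv2.cvtColor(o,cv2.COLOR_RGB2BGR)); print(proj(w,[.547,-.2333,.166])*400/512)
# shaker & bystanders: picture change away from arm/pot
C=np.load('cams.npy',allow_pickle=True).item()['scene']['image']; d=(np.abs(a['image'].astype(int)-C).max(2)>60).astype(np.uint8)
n,l,st_,ce=cv2.connectedComponentsWithStats(d); print([x.tolist() for x in st_[1:] if x[4]>12])
```

```text
23.75 [ 0.54698196 -0.2332253   0.24814063] [-0.63796754 -0.22397918  0.6700556 ] 0.08502199649244817
[201.81223382 157.5823525 ]
[[124, 0, 83, 74, 1587], [272, 0, 4, 12, 18], [286, 0, 56, 69, 431], [301, 0, 13, 3, 29], [310, 0, 21, 10, 86], [306, 11, 6, 10, 28], [312, 13, 22, 13, 95], [164, 21, 9, 22, 88], [310, 28, 7, 14, 26], [148, 33, 11, 13, 82], [261, 43, 28, 27, 195], [150, 45, 22, 20, 203], [287, 58, 10, 8, 43], [253, 65, 13, 29, 58], [156, 68, 17, 11, 88], [304, 71, 8, 19, 75], [148, 77, 27, 11, 83], [263, 76, 42, 44, 610], [312, 80, 19, 37, 278], [149, 88, 39, 50, 881], [278, 93, 25, 9, 37], [328, 93, 23, 27, 352], [268, 112, 40, 18, 112], [166, 127, 115, 50, 1979], [245, 162, 24, 35, 596], [207, 175, 8, 7, 28]]
```

View pics/fin.png

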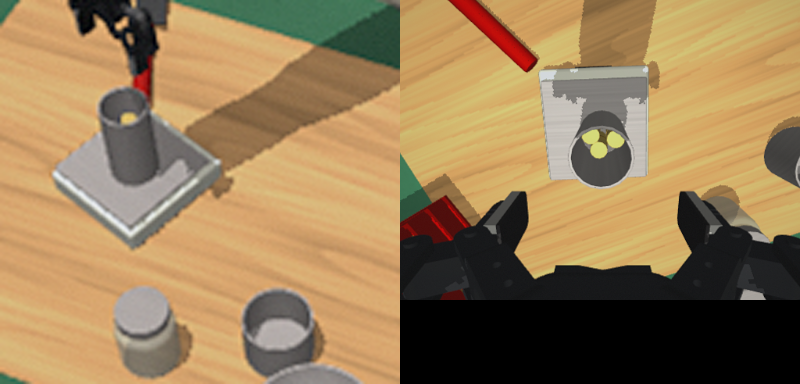

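The pot is upright on the plate, with its rim at (601,157) as predicted and three cuttings inside. The scene image shows no change at the shaker or the bystanders. Handing in.

```bash
python3 -c "
from h import *
env.close_job(); s=env.observe(); print(s['time'],s['force'])"
```

```text
the job is handed in; nothing more can be done
the job is handed in; nothing more can be done
```

The job is done and handed in, at 23.8 s on the robot's clock; the interface gives no verdict.

- **Pressing:** I pressed the pot onto the pad, tilted about 0.32 rad, until it met its stop about 13 mm down. I held it there for over a second at about 20–22 N, then let the pad spring back.
- **Placing:** I set the pot down gently on the scale plate, with contact at 0.1173 m against 0.1172 m predicted. The gripper is open and clear of it.
- **Last checks:** The pictures show the pot upright near the plate's centre with all three cuttings inside. The scene image shows no change at the shaker or at the bystanders not covered by the arm or its shadow, so the pad looks back up.
- **What disagreed:** My estimates of the pad tilt ranged from 0.20 to 0.36 rad. I used 0.32, taken from how far the pad sits from the hinge. There was also about 7 N of sideways force while holding. The pot looked square and central on the pad in both camera views, but I did not measure its squareness to the pad to better than a few hundredths of a radian.

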